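# Release the child-safe locker with a dowel

### The job

Open the child-safe worktop locker with the blue door: take the wooden dowel out of its black stand, push it down through the hole in the top of that locker until the spring latch inside lets go and the door drops open, then put the dowel back in its stand and let go of it. Press the latch with the dowel, not with the gripper, and leave the locker with the red door locked.

Things in the scene. Friction and masses are not known exactly. Their poses are not given: they have to be found in the camera images.
- dowel: Loose light-wood round dowel with an orange band near the top, upright in the stand. 16 mm diameter, 150 mm long, foot tapered to 12 mm over the last 12 mm, about 30 g. Origin at the centre of the foot's end face, z along the dowel towards the band. At the start its foot is 10 mm above the worktop and its upper 95 mm stand out of the stand.
- stand: Black square block fixed to the worktop, 80 x 80 mm, 65 mm tall, with one square socket in the middle of its top that holds the dowel: 34 mm wide at the mouth, narrowing evenly to 18 mm at its floor, which is 10 mm above the worktop. Origin at the centre of its underside, z up.
- blue_hole (a point): Centre of the 38 mm square hole, rimmed in blue, in the top of the locker with the blue door, level with the top face. The locker is a fixed white box 150 mm wide, 138 mm deep, 140 mm tall. A straight guide tube leads from the hole down to the latch. Axes: z up, x towards the door side (away from the robot), y along the width. Hole midway in the width, 58 mm behind the door's face.
- red_hole (a point): The same point of the other locker, alike but with a red door and a red-rimmed hole; it must stay locked.
- blue_door (a joint): Angle of the blue door (120 mm tall, hinged along its lower edge), in rad: about 0.01 latched shut, 1.45 dropped fully open. A spring and its weight swing it open by itself in about a second once the latch lets go.
- red_door (a joint): The same for the red door.
- blue_latch (a joint): How far the spring latch under the blue-rimmed hole is pushed down, in m: 0 at rest, lets go of the door at 0.008 to 0.009, stops at 0.018, comes back up by itself. Its back, an orange 34 mm square pad, is the floor of the hole, 40 mm below the locker's top face. Takes 2 N to start, about 4 N to let go, 6 N at the stop.
Mind the look-alikes: they are no part of the job. Leave any green or turquoise look-alike of the stand alone.

How it is judged:
On the way, in this order (a step that is already met when the one before it is completed fails the run):
1. the dowel pushes the blue-doored locker's latch down 7 mm or more (value of joint blue_latch above 0.007 m and contact force between dowel and blue_latch above 0.5 N).
2. the blue door drops open (value of joint blue_door above 1.2 rad), for 0.2 s.
At the end, for the whole second after the job is handed in: The blue door is open by more than 1.2 rad and its latch is back up (within 4 mm), the red door is shut (under 0.1 rad), and the dowel stands at rest, foot down, in the stand's socket: foot within 20 mm of the stand's middle, less than 30 mm above the worktop, leaning less than 0.4 rad (value of joint blue_door above 1.2 rad and value of joint red_door below 0.1 rad and value of joint blue_latch below 0.004 m and horizontal distance between dowel and stand below 0.02 m and z of dowel in the frame of stand below 0.03 m and angle between dowel's own z axis and vertical below 0.4 rad and linear speed of dowel below 0.02 m/s); the robot touches nothing.
It fails at once if the gripper presses the latch of the blue-doored locker itself (contact force between the fingers and blue_latch above 1 N).
It fails at once if the red door is unlocked (value of joint red_door above 0.1 rad).
It also fails if it takes over 53 s, if anything falls off the work surface, if the arm or the gripper's body presses on something with over 40 N, if the wrist force passes 120 N, or if a joint passes its speed limit or range.

### The arm

A 6-joint arm with a two-finger parallel gripper is mounted at the origin on the work surface. World frame = base frame: x ahead of the robot, y to its left, z up, the work surface at z = 0. Lengths are in m, angles in rad, forces in N, time in s.
With the tool pointing down it reaches from about 0.25 to 0.725 m from the base axis. Payload 4 kg.
Tool frame: the origin (TCP) lies where the fingers leave the gripper's body, on its centre line; the fingertips stand 73 mm ahead of it and the grasp point (between the pads) lies 54 mm ahead of it (bot.tips_ahead is the z of the fingertips in the tool frame, in m); z points along the fingers, y is the direction in which the jaws open and shut (so a half turn about z gives the same grasp; the last joint's range is limited). The gripper opens to 85 mm and grips with 20 to 120 N. Pads are 22 mm wide; open, the fingers measure 114 mm over their backs; the gripper's body (76 mm by 85 mm) begins 54 mm behind the grasp point. The pads swing forward as they close: fully open they stand 13 mm farther back than shut.
Start: joints at [1.222, 0.241, 0.005, 1.335, 0, 1.571], TCP at [0.171, 0.47, 0.304] pointing down, gripper open.
Joint ranges: [-2.72, 2.72], [-1.05, 1.87], [-1.09, 1.28], [-1.99, 2.15], [-1.42, 1.44], [-3.14, 3.14]. Speed limits (rad/s): [2.79, 2.79, 3.14, 3.14, 3.14, 3.14].

### API

Orientations are given as a unit quaternion [x, y, z, w].
In Python, from workcell import readout, camera, get_calibration, order, bot gives the robot as it stands.
- The arm moves only by the tool send_rows, never from a script. Its argument "moves" is a list of rows, each a list of 3 entries, a list of its own where there are three numbers: the shift along the tool's x, y, z in mm, then the turn, a rotation vector about the tool's x, y, z in rad, then the finger opening in mm, from 0 to 85.4. In form: [[[dx, dy, dz], [ax, ay, az], grip], ...]. A call has 1 to 12 rows; each row is the pose to reach, as a shift and turn from the pose measured when the call began, along the tool's axes at that moment; what a row does not reach only later rows make up. A row lasts 1/12 s, in which the tool goes at most 41.7 mm and 7.16 degrees, less where a joint would pass 70% of its speed; a pose out of reach is approached as far as the arm can. A call with a gripper value outside its range is refused whole. The fingers move at their own pace and stop on an object; the grip force is fixed at half the most. Time passes only in rows, so rows that repeat a pose let the fingers close. It gives the time, the measured TCP pose, the force and the opening at its end, in the units of the state.
- readout.get_obs(): the state, without advancing time (a new reading comes with each control period).
- camera(name): name is "scene" or "top"; returns the picture (420x560x3 uint8, red, green, blue); there is no depth.
- get_calibration(name): a dict with "fx", "fy", "cx", "cy" (pixels), "k1" (the pictures are not rectified: a ray, as slopes to the right and down, at radius r is drawn at 1 + k1 r^2 times it, then the intrinsics apply), "R" (3x3) and "t" (3): a world point X has camera coordinates R X + t. Camera axes: x right, y down, z forward; pixel columns grow to the right and rows downward; lengths in m; the calibration is good to about 2 mm. A picture is of the moment at which its call begins. get_calibration takes no time and is no camera call.
- order.job_done(): hands the job in, once; it reports no verdict.
The state is a dict: "clock": time; "joint_pos": joint angles; "joint_vel": joint speeds; "tau": joint torques, N m; "eef_pos": TCP position; "tool_rot": TCP orientation; "ft_force": force on the tool from outside, world axes, zero at the start; "ft_torque": the same for the moment, N m; "grip_width": finger opening in m.
Only numpy, scipy, OpenCV 4.12 (cv2) and the standard library are available. Lean on these libraries where they do the work, as an engineer would, in place of code of your own. Each camera call takes 0.05 s, during which the arm holds its last target. There are 200 camera calls.

## Working session

There is one attempt and no reset: what is moved stays moved. The work goes in short steps, Python scripts to look and compute and a tool call to move; the robot and the scene stay as the last step left them, time stands still between calls to the robot, and variables do not carry over. Pictures are saved under pics/ and viewed, about 8 in all and at most 12, crops included, and the job is handed in when it is done.

Besides the shell and the picture viewer there is one more tool, called as a command line: name --argument value ..., lists and objects as JSON in quotes. send_rows: Moves the arm, as the interface text tells. Its arguments: {"type":"object","properties":{"moves":{"type":"array","items":{"type":"array"}}},"required":["moves"]}

```bash
mkdir -p pics; cat > h.py <<'E'
import numpy as np,cv2
from workcell import readout,camera,get_calibration,order,bot
def snap(n,f):
    im=camera(n); cv2.imwrite('pics/'+f,im[:,:,::-1]); return im
def ray(n,u,v):
    c=get_calibration(n); R=np.array(c['R']);t=np.array(c['t'])
    K=np.array([[c['fx'],0,c['cx']],[0,c['fy'],c['cy']],[0,0,1.]])
    p=cv2.undistortPoints(np.array([[[u,v]]],float),K,np.array([c['k1'],0,0,0.]))[0,0]
    return -R.T@t, R.T@np.array([p[0],p[1],1])
def onz(n,u,v,z):
    o,d=ray(n,u,v); return o+d*(z-o[2])/d[2]
def proj(n,X):
    c=get_calibration(n)
    K=np.array([[c['fx'],0,c['cx']],[0,c['fy'],c['cy']],[0,0,1.]])
    return cv2.projectPoints(np.array([X],float),cv2.Rodrigues(np.array(c['R']))[0],np.array(c['t'],float),K,np.array([c['k1'],0,0,0.]))[0][0,0]
E
python3 - <<'E'
from h import *
a=snap('scene','s0.png');b=snap('top','t0.png')
cv2.imwrite('pics/both0.png',cv2.resize(np.vstack([a,b])[:,:,::-1],None,fx=.7,fy=.7))
for n in('scene','top'):print(n,ray(n,280,210),get_calibration(n)['k1'])
o=readout.get_obs();print(o['eef_pos'],o['tool_rot'],o['clock'],o['ft_force'])
E
```

```text
scene (array([ 1.10716285, -0.51590688,  0.69281076]), array([-0.62729722,  0.47053592, -0.62069598])) 0.015937426589335293
top (array([ 0.43547012, -0.05100929,  1.21862285]), array([ 0.06358704, -0.01404046, -0.99802627])) 0.01106209357045499
[0.17072793 0.4694802  0.30309152] [ 1.73505353e-01  9.84832455e-01 -9.50217638e-04 -1.57679034e-04] 0.1 [ 0.68247026 -0.05058473  0.06342284]
```

View pics/s0.png

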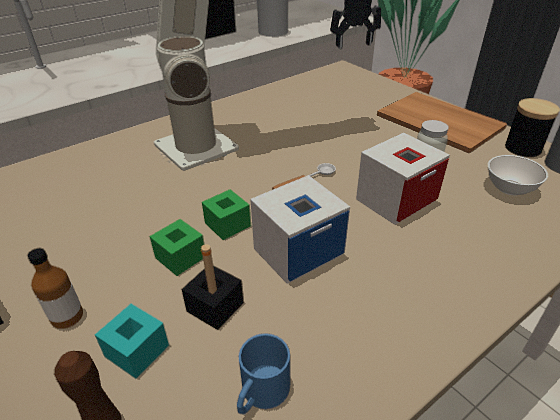

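View pics/t0.png

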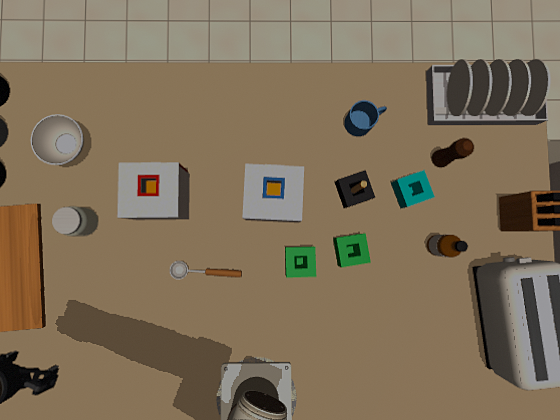

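The scene view shows the blue-rimmed hole at about (303,206), the red one at (409,156), and the black stand at (213,290) with the dowel top at (207,249). In the top view these are at (273,188), (149,185) and (355,189), with the dowel tip at about (365,184). Next I'll measure them.

```bash
python3 - <<'E'
from h import *
b=cv2.imread('pics/t0.png');a=cv2.imread('pics/s0.png')
def comp(im,lo,hi,box):
    x0,y0,x1,y1=box; m=np.zeros(im.shape[:2],np.uint8)
    m[y0:y1,x0:x1]=cv2.inRange(cv2.cvtColor(im,cv2.COLOR_BGR2HSV),lo,hi)[y0:y1,x0:x1]
    c=max(cv2.findContours(m,0,2)[0],key=cv2.contourArea); return c
for nm,n,im,box in(('blue','top',b,(255,172,293,206)),('blue','scene',a,(280,190,326,219))):
    c=comp(im,(100,100,40),(130,255,255),box);r=cv2.minAreaRect(c);print(nm,n,r)
    print(onz(n,*r[0],.14))
    p=[onz(n,*q,.14)[:2] for q in cv2.boxPoints(r)];print(np.round(p,4).tolist())
c=comp(b,(0,0,0),(180,255,55),(325,160,385,215));r=cv2.minAreaRect(c);print('stand top',r,onz('top',*r[0],.065));p=cv2.boxPoints(r);print([np.round(onz('top',*q,.065),4).tolist() for q in p])
for n,im,box in(('top',b,(350,175,378,200)),('scene',a,(195,238,222,295))):
    c=comp(im,(5,70,60),(25,255,255),box);print(n,cv2.minAreaRect(c),cv2.boundingRect(c))
cv2.imwrite('pics/c0.png',np.hstack([cv2.resize(b[150:230,230:390],None,fx=3,fy=3),cv2.resize(a[230:330,175:250],(180,240),interpolation=2)]))
E
```

```text
blue top ((273.245849609375, 187.32872009277344), (21.128650665283203, 20.3928279876709), 3.012787342071533)
[ 0.56174029 -0.0494603   0.14      ]
[[0.5374, -0.0214], [0.5892, -0.0242], [0.5862, -0.0777], [0.5343, -0.0746]]
blue scene ((302.39654541015625, 205.25863647460938), (17.857677459716797, 30.98832130432129), 66.80140686035156)
[ 0.56437688 -0.05222156  0.14      ]
[[0.5366, -0.0759], [0.5407, -0.0034], [0.5918, -0.0289], [0.5862, -0.0973]]
stand top ((354.0784606933594, 188.9722900390625), (28.95534896850586, 33.1156005859375), 70.55996704101562) [ 0.56503568 -0.26863477  0.065     ]
[[0.5875, -0.2134, 0.065], [0.6174, -0.2992, 0.065], [0.5426, -0.3237, 0.065], [0.5131, -0.2383, 0.065]]
top ((372.0, 187.0), (24.0, 10.0), 90.0) (367, 175, 11, 25)
scene ((208.4759979248047, 268.56988525390625), (49.627471923828125, 10.176606178283691), 82.40535736083984) (201, 244, 16, 50)
```

View pics/c0.png

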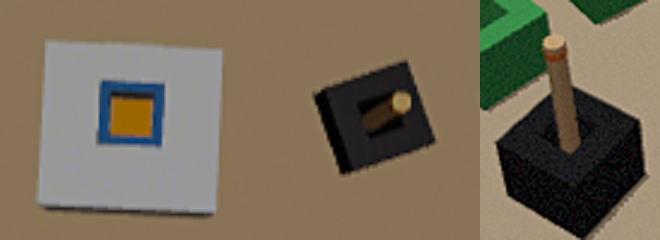

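The crop shows the blue rim, the stand top with its centre at about (356.7,188.3) in the top view, and the dowel top at (364,184) top and (206.3,247) scene.

```bash
python3 - <<'E'
from h import *
print('stand c',onz('top',356.7,188.3,.065),'corners',[np.round(onz('top',230+x/3,150+y/3,.065)[:2],3).tolist() for x,y in((405,62),(435,142),(355,168),(326,90))])
print('dowel top',onz('top',364,184,.16),onz('scene',206.3,247.1,.16))
print('axis where dowel leaves mouth(scene)',onz('scene',175+91/2.4,230+150/2.4,.065))
print('locker corners',[np.round(onz('top',230+x/3,150+y/3,.14)[:2],3).tolist() for x,y in((47,42),(222,49),(215,213),(38,206))])
E
```

```text
stand c [ 0.56683746 -0.27580696  0.065     ] corners [[0.615, -0.299], [0.542, -0.325], [0.519, -0.252], [0.59, -0.227]]
dowel top [ 0.56671846 -0.27576955  0.16      ] [ 0.57123047 -0.2756834   0.16      ]
axis where dowel leaves mouth(scene) [ 0.58957099 -0.28522609  0.065     ]
locker corners [[0.622, 0.02], [0.615, -0.128], [0.476, -0.121], [0.483, 0.028]]
```

```bash
cat >> h.py <<'E'
from scipy.spatial.transform import Rotation as Ro
def go(*T):
    o=readout.get_obs(); r=Ro.from_quat(o['tool_rot'])
    print('t',round(o['clock'],2),'tcp',np.round(o['eef_pos'],4),'z',np.round(r.as_matrix()[:,2],3),'F',np.round(o['ft_force'],1),'w',o['grip_width'],'q',np.round(o['joint_pos'],2))
    for t in T: print(t,np.round(r.inv().apply(np.array(t)-o['eef_pos'])*1000,1))
E
python3 -c "
from h import *
go([.568,-.276,.304],[.37,.097,.304])"
```

```text
t 0.1 tcp [0.1707 0.4695 0.3031] z [-0.001 -0.002 -1.   ] F [ 0.7 -0.1  0.1] w 0.08564104063350104 q [ 1.22  0.24  0.    1.34 -0.    1.57]
[0.568, -0.276, 0.304] [-6.281e+02 -5.648e+02  2.000e-01]
[0.37, 0.097, 0.304] [-314.6 -282.    -0.4]
```

send_rows --moves '[[[-25, -23, 0], [0, 0, 0], 85], [[-53, -47, 0], [0, 0, 0], 85], [[-80, -72, 0], [0, 0, 0], 85], [[-107, -96, 0], [0, 0, 0], 85], [[-134, -120, 0], [0, 0, 0], 85], [[-161, -144, 0], [0, 0, 0], 85], [[-188, -168, 0], [0, 0, 0], 85], [[-215, -193, 0], [0, 0, 0], 85], [[-242, -217, 0], [0, 0, 0], 85], [[-269, -241, 0], [0, 0, 0], 85], [[-296, -265, 0], [0, 0, 0], 85], [[-314, -282, 0], [0, 0, 0], 85]]'

```text
clock: 1.1
eef_pos: [0.3701, 0.0947, 0.3035]
tool_rot: [0.174, 0.985, -0.001, -0.0]
ft_force: [0.6, -0.3, -0.5]
grip_width: 0.0848
```

```bash
python3 -c "
from h import *
go([.568,-.276,.304])"
```

```text
t 1.1 tcp [0.3701 0.0947 0.3035] z [-0.001 -0.003 -1.   ] F [ 0.6 -0.3 -0.5] w 0.08476113743060087 q [ 0.25  0.01 -0.27  1.3  -0.    0.6 ]
[0.568, -0.276, 0.304] [-3.132e+02 -2.801e+02  3.000e-01]
```

send_rows --moves '[[[-27, -24, 0], [0, 0, 0], 85], [[-54, -48, 0], [0, 0, 0], 85], [[-81, -72, 0], [0, 0, 0], 85], [[-108, -97, 0], [0, 0, 0], 85], [[-135, -121, 0], [0, 0, 0], 85], [[-162, -145, 0], [0, 0, 0], 85], [[-189, -169, 0], [0, 0, 0], 85], [[-216, -193, 0], [0, 0, 0], 85], [[-243, -217, 0], [0, 0, 0], 85], [[-270, -241, 0], [0, 0, 0], 85], [[-300, -268, 0], [0, 0, 0], 85], [[-313, -280, 0], [0, 0, 0], 85]]'

```text
clock: 2.1
eef_pos: [0.5688, -0.2798, 0.3026]
tool_rot: [0.176, 0.984, -0.002, -0.0]
ft_force: [-0.7, -0.4, 0.2]
grip_width: 0.0851
```

```bash
python3 - <<'E'
from h import *
go([.568,-.276,.25],[.568,-.276,.184])
a=snap('scene','s1.png');b=snap('top','t1.png')
cv2.imwrite('pics/c1.png',cv2.resize(np.hstack([a[150:350,120:320],b[100:300,260:460]])[:,:,::-1],None,fx=2,fy=2))
E
```

```text
t 2.1 tcp [ 0.5688 -0.2798  0.3026] z [-0.001 -0.003 -1.   ] F [-0.7 -0.4  0.2] w 0.08514717788818112 q [-0.46  0.52  0.41  1.46 -0.   -0.1 ]
[0.568, -0.276, 0.25] [ 2.1  3.5 52.6]
[0.568, -0.276, 0.184] [  2.1   3.7 118.6]
```

View pics/c1.png

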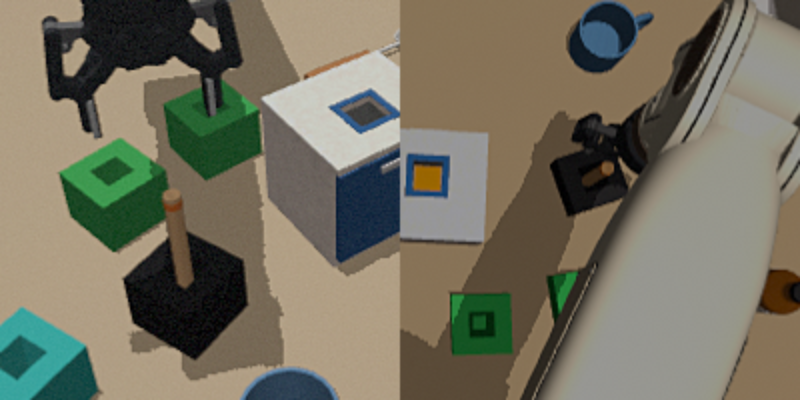

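The gripper hangs directly above the dowel in both views. The dowel top is at (206,247) in the scene view. I'll descend and grip.

send_rows --moves '[[[2, 3.5, 20], [0, 0, 0], 85], [[2, 3.5, 40], [0, 0, 0], 85], [[2, 3.5, 60], [0, 0, 0], 85], [[2, 3.5, 80], [0, 0, 0], 85], [[2, 3.5, 100], [0, 0, 0], 85], [[2, 3.5, 115], [0, 0, 0], 85], [[2, 3.5, 118], [0, 0, 0], 85], [[2, 3.5, 118], [0, 0, 0], 85]]'

```text
clock: 2.87
eef_pos: [0.5662, -0.2738, 0.1826]
tool_rot: [0.176, 0.984, -0.001, -0.003]
ft_force: [-0.1, -0.2, -0.2]
grip_width: 0.0852
```

```bash
python3 - <<'E'
from h import *
go([.568,-.276,.184])
a=snap('scene','s2.png')
print(proj('scene',[.568,-.276,.13]),proj('scene',[.568,-.276,.111]))
cv2.imwrite('pics/c2.png',cv2.resize(a[190:340,140:300,::-1],None,fx=4,fy=4))
E
```

```text
t 2.87 tcp [ 0.5662 -0.2738  0.1826] z [-0.006 -0.    -1.   ] F [-0.1 -0.2 -0.2] w 0.08518857348105106 q [-0.45  0.57  0.18  1.19 -0.   -0.1 ]
[0.568, -0.276, 0.184] [-2.4 -1.4 -1.4]
[207.20500253 258.49557004] [208.42444605 265.99805732]
```

View pics/c2.png

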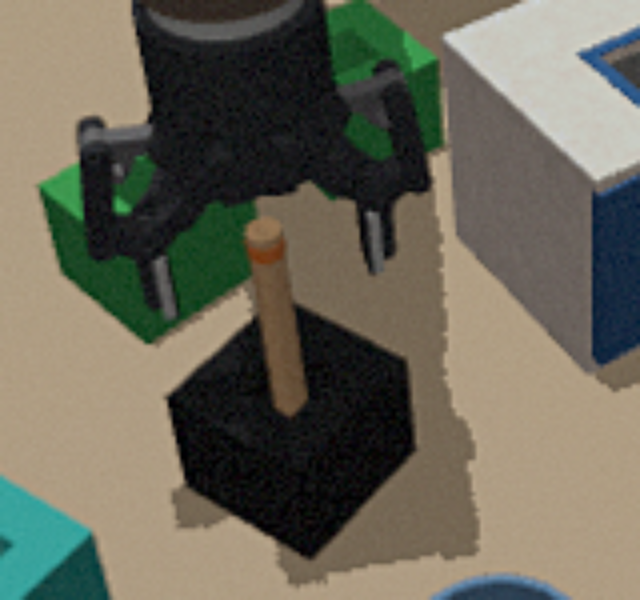

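The dowel, with its top at (206,248), stands between the two fingers. I'll close the gripper.

send_rows --moves '[[[-2, -1, -1], [0, 0, 0], 60], [[-2, -1, -1], [0, 0, 0], 40], [[-2, -1, -1], [0, 0, 0], 25], [[-2, -1, -1], [0, 0, 0], 10], [[-2, -1, -1], [0, 0, 0], 5], [[-2, -1, -1], [0, 0, 0], 5], [[-2, -1, -1], [0, 0, 0], 5], [[-2, -1, -1], [0, 0, 0], 5], [[-2, -1, -1], [0, 0, 0], 5], [[-2, -1, -1], [0, 0, 0], 5]]'

```text
clock: 3.75
eef_pos: [0.5689, -0.276, 0.1856]
tool_rot: [0.176, 0.984, -0.001, -0.001]
ft_force: [0.6, 0.1, 3.1]
grip_width: 0.0145
```

```bash
python3 -c "
from h import *
go([.568,-.276,.354])"
```

```text
t 3.75 tcp [ 0.5689 -0.276   0.1856] z [-0.002 -0.002 -1.   ] F [0.6 0.1 3.1] w 0.014526962510408104 q [-0.45  0.57  0.19  1.19 -0.   -0.1 ]
[0.568, -0.276, 0.354] [   1.1   -0.7 -168.4]
```

Gripped at 14.5 mm. Now lift.

send_rows --moves '[[[0, 0, -10], [0, 0, 0], 5], [[0, 0, -25], [0, 0, 0], 5], [[0, 0, -42], [0, 0, 0], 5], [[0, 0, -60], [0, 0, 0], 5], [[0, 0, -78], [0, 0, 0], 5], [[0, 0, -96], [0, 0, 0], 5], [[0, 0, -114], [0, 0, 0], 5], [[0, 0, -132], [0, 0, 0], 5], [[0, 0, -150], [0, 0, 0], 5], [[0, 0, -163], [0, 0, 0], 5], [[0, 0, -168], [0, 0, 0], 5], [[0, 0, -168], [0, 0, 0], 5]]'

```text
clock: 4.75
eef_pos: [0.5696, -0.276, 0.3552]
tool_rot: [0.176, 0.984, -0.002, 0.0]
ft_force: [0.4, 0.0, 0.4]
grip_width: 0.0148
```

```bash
python3 - <<'E'
from h import *
go([.5625,-.050,.356])
a=snap('scene','s3.png');b=snap('top','t3.png')
p=readout.get_obs()['eef_pos']
for dz in(-.025,-.175): print(proj('scene',p+[0,0,dz]),proj('top',p+[0,0,dz]))
cv2.imwrite('pics/c3.png',cv2.resize(np.hstack([a[100:300,120:320],b[100:300,240:440]])[:,:,::-1],None,fx=2,fy=2))
E
```

```text
t 4.75 tcp [ 0.5696 -0.276   0.3552] z [ 0.    -0.003 -1.   ] F [0.4 0.  0.4] w 0.014770912891649985 q [-0.45  0.51  0.53  1.59 -0.   -0.1 ]
[0.5625, -0.05, 0.356] [ 84.9 209.5  -1.5]
[192.39582934 164.85231287] [380.61986786 172.98937304]
[204.42422705 238.85227799] [365.47487731 182.14626254]
```

View pics/c3.png

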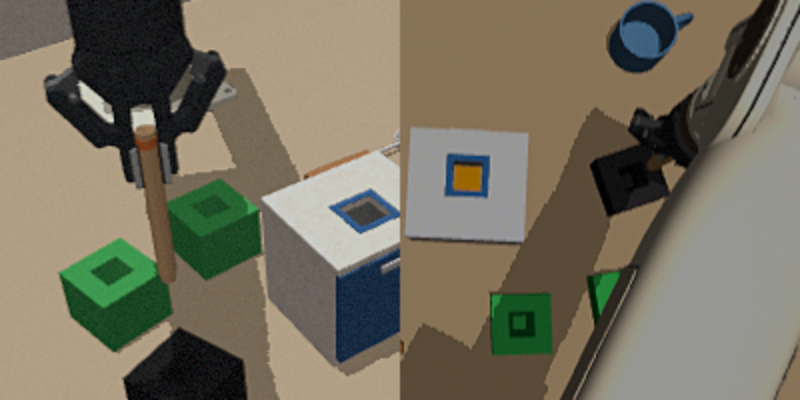

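The dowel is held straight. Its foot is at scene (204,239), as predicted, so it lies 175 mm below the TCP. I'll carry it to the hole.

send_rows --moves '[[[8, 19, 0], [0, 0, 0], 5], [[16, 40, 0], [0, 0, 0], 5], [[25, 61, 0], [0, 0, 0], 5], [[33, 82, 0], [0, 0, 0], 5], [[42, 103, 0], [0, 0, 0], 5], [[50, 124, 0], [0, 0, 0], 5], [[59, 145, 0], [0, 0, 0], 5], [[67, 166, 0], [0, 0, 0], 5], [[76, 187, 0], [0, 0, 0], 5], [[82, 203, 0], [0, 0, 0], 5], [[85, 209.5, 0], [0, 0, 0], 5], [[85, 209.5, 0], [0, 0, 0], 5]]'

```text
clock: 5.85
eef_pos: [0.5614, -0.0483, 0.3514]
tool_rot: [0.175, 0.985, -0.001, -0.003]
ft_force: [0.7, -1.3, -0.6]
grip_width: 0.0148
```

```bash
python3 - <<'E'
from h import *
go([.5625,-.050,.325],[.5625,-.05,.255])
a=snap('scene','s4.png');b=snap('top','t4.png')
p=readout.get_obs()['eef_pos']
for dz in(-.025,-.175): print(proj('scene',p+[0,0,dz]),proj('top',p+[0,0,dz]))
cv2.imwrite('pics/c4.png',cv2.resize(np.hstack([a[80:280,220:420],b[100:300,180:380]])[:,:,::-1],None,fx=2,fy=2))
E
```

```text
t 5.85 tcp [ 0.5614 -0.0483  0.3514] z [-0.006 -0.001 -1.   ] F [ 0.7 -1.3 -0.6] w 0.014791090570189607 q [-0.09  0.36  0.29  1.51 -0.    0.27]
[0.5625, -0.05, 0.325] [-1.7 -1.2 26.4]
[0.5625, -0.05, 0.255] [-2.1 -1.  96.4]
[304.19312326 119.85166441] [273.38429208 176.96817007]
[302.67204318 189.40270718] [273.48911002 185.58668557]
```

View pics/c4.png

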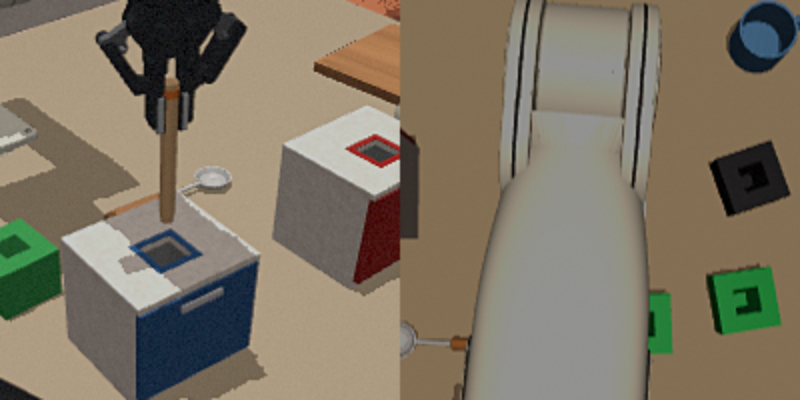

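The foot is at scene (303.5,189.5) and the hole centre at (303,205), so they are aligned. I'll lower it into the hole.

send_rows --moves '[[[-2, -1, 10], [0, 0, 0], 5], [[-2, -1, 22], [0, 0, 0], 5], [[-2, -1, 34], [0, 0, 0], 5], [[-2, -1, 46], [0, 0, 0], 5], [[-2, -1, 56], [0, 0, 0], 5], [[-2, -1, 64], [0, 0, 0], 5], [[-2, -1, 66], [0, 0, 0], 5], [[-2, -1, 66], [0, 0, 0], 5]]'

```text
clock: 6.62
eef_pos: [0.5626, -0.0523, 0.2848]
tool_rot: [0.176, 0.984, -0.001, -0.003]
ft_force: [-0.2, 0.1, 1.0]
grip_width: 0.0147
```

```bash
python3 - <<'E'
from h import *
go([.5625,-.050,.261])
E
```

```text
t 6.62 tcp [ 0.5626 -0.0523  0.2848] z [-0.007 -0.002 -1.   ] F [-0.2  0.1  1. ] w 0.014705023222090236 q [-0.09  0.38  0.15  1.35 -0.    0.26]
[0.5625, -0.05, 0.261] [ 0.8  2.3 23.8]
```

send_rows --moves '[[[0, 1, 4], [0, 0, 0], 5], [[0, 1, 8], [0, 0, 0], 5], [[0, 1, 12], [0, 0, 0], 5], [[0, 1, 16], [0, 0, 0], 5], [[0, 1, 20], [0, 0, 0], 5], [[0, 1, 23], [0, 0, 0], 5], [[0, 1, 24], [0, 0, 0], 5], [[0, 1, 24], [0, 0, 0], 5], [[0, 1, 24], [0, 0, 0], 5], [[0, 1, 24], [0, 0, 0], 5]]'

```text
clock: 7.45
eef_pos: [0.5631, -0.0514, 0.2613]
tool_rot: [0.176, 0.984, -0.001, -0.002]
ft_force: [1.6, 0.6, 4.1]
grip_width: 0.0148
```

```bash
python3 - <<'E'
from h import *
go([.5625,-.050,.261])
a=snap('scene','s5.png')
print(a[243:265:4,318].tolist())
cv2.imwrite('pics/c5.png',cv2.resize(a[100:300,200:400,::-1],None,fx=2,fy=2))
E
```

```text
t 7.45 tcp [ 0.5631 -0.0514  0.2613] z [-0.005 -0.002 -1.   ] F [1.6 0.6 4.1] w 0.014780644104290717 q [-0.09  0.39  0.11  1.29 -0.    0.26]
[0.5625, -0.05, 0.261] [1.1 1.1 0.3]
[[120, 114, 107], [154, 144, 137], [141, 133, 126], [147, 139, 129], [150, 137, 129], [65, 59, 70]]
```

View pics/c5.png

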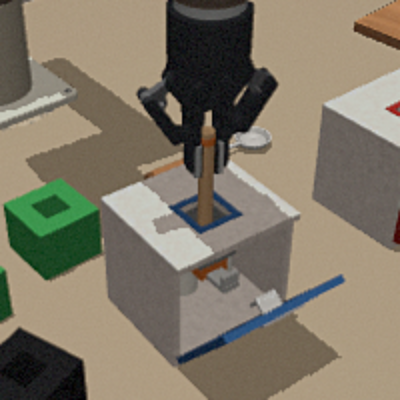

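The door has let go and is dropping open, with its edge at about scene (371,239). I'll withdraw the dowel.

send_rows --moves '[[[0, 0, -4], [0, 0, 0], 5], [[0, 0, -12], [0, 0, 0], 5], [[0, 0, -22], [0, 0, 0], 5], [[0, 0, -32], [0, 0, 0], 5], [[0, 0, -42], [0, 0, 0], 5], [[0, 0, -52], [0, 0, 0], 5], [[0, 0, -62], [0, 0, 0], 5], [[0, 0, -72], [0, 0, 0], 5], [[0, 0, -82], [0, 0, 0], 5], [[0, 0, -92], [0, 0, 0], 5], [[0, 0, -96], [0, 0, 0], 5], [[0, 0, -96], [0, 0, 0], 5]]'

```text
clock: 8.5
eef_pos: [0.5641, -0.0513, 0.3588]
tool_rot: [0.176, 0.984, -0.001, -0.001]
ft_force: [-0.3, -0.7, -0.3]
grip_width: 0.0146
```

```bash
python3 - <<'E'
from h import *
go([.569,-.276,.356])
E
```

```text
t 8.5 tcp [ 0.5641 -0.0513  0.3588] z [-0.003 -0.002 -1.   ] F [-0.3 -0.7 -0.3] w 0.014593675867889481 q [-0.09  0.36  0.32  1.53 -0.    0.26]
[0.569, -0.276, 0.356] [ -82.6 -209.     3.2]
```

send_rows --moves '[[[-8, -19, 0], [0, 0, 0], 5], [[-16, -40, 0], [0, 0, 0], 5], [[-24, -61, 0], [0, 0, 0], 5], [[-32, -82, 0], [0, 0, 0], 5], [[-41, -103, 0], [0, 0, 0], 5], [[-49, -124, 0], [0, 0, 0], 5], [[-57, -145, 0], [0, 0, 0], 5], [[-66, -166, 0], [0, 0, 0], 5], [[-74, -187, 0], [0, 0, 0], 5], [[-80, -203, 0], [0, 0, 0], 5], [[-82.5, -209, 0], [0, 0, 0], 5], [[-82.5, -209, 0], [0, 0, 0], 5]]'

```text
clock: 9.5
eef_pos: [0.5686, -0.2773, 0.3581]
tool_rot: [0.177, 0.984, -0.001, -0.002]
ft_force: [-0.8, -0.0, -0.4]
grip_width: 0.015
```

```bash
python3 - <<'E'
from h import *
go([.569,-.276,.190])
a=snap('scene','s6.png')
p=readout.get_obs()['eef_pos']
print(proj('scene',p-[0,0,.175]),proj('scene',p-[0,0,.025]))
cv2.imwrite('pics/c6.png',cv2.resize(a[120:340,150:400,::-1],None,fx=2.4,fy=2.4))
E
```

```text
t 9.5 tcp [ 0.5686 -0.2773  0.3581] z [-0.004 -0.001 -1.   ] F [-0.8 -0.  -0.4] w 0.014968898177804457 q [-0.45  0.51  0.55  1.61 -0.   -0.1 ]
[0.569, -0.276, 0.19] [ -0.5   1.8 168.1]
[203.71723231 236.43159445] [191.52275723 161.70019923]
```

View pics/c6.png

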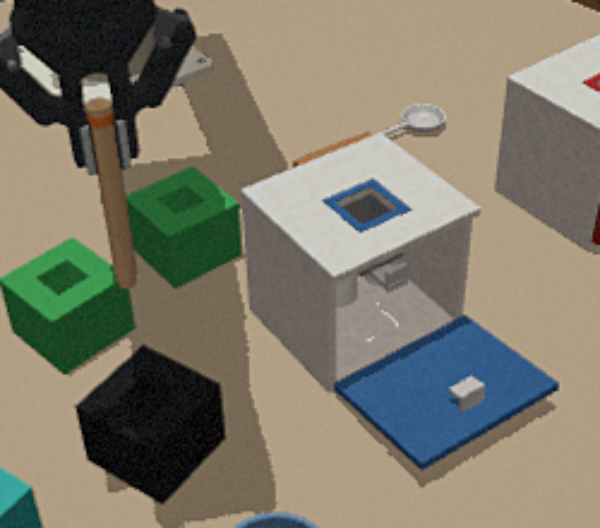

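The blue door is fully open (around scene (336,283)) and the dowel foot at (202.5,239) is still straight. I'll lower it into the stand.

send_rows --moves '[[[0, 1, 15], [0, 0, 0], 5], [[0, 1, 32], [0, 0, 0], 5], [[0, 1, 49], [0, 0, 0], 5], [[0, 1, 66], [0, 0, 0], 5], [[0, 1, 83], [0, 0, 0], 5], [[0, 1, 100], [0, 0, 0], 5], [[0, 1, 116], [0, 0, 0], 5], [[0, 1, 130], [0, 0, 0], 5], [[0, 1, 143], [0, 0, 0], 5], [[0, 1, 152], [0, 0, 0], 5], [[0, 1, 156], [0, 0, 0], 5], [[0, 1, 156], [0, 0, 0], 5]]'

```text
clock: 10.55
eef_pos: [0.5681, -0.2742, 0.2014]
tool_rot: [0.176, 0.984, -0.0, -0.003]
ft_force: [-0.3, 0.2, -0.7]
grip_width: 0.0149
```

```bash
python3 - <<'E'
from h import *
go([.569,-.276,.188])
E
```

```text
t 10.55 tcp [ 0.5681 -0.2742  0.2014] z [-0.006  0.    -1.   ] F [-0.3  0.2 -0.7] w 0.014887001550765508 q [-0.45  0.56  0.21  1.23 -0.   -0.09]
[0.569, -0.276, 0.188] [-1.5 -1.4 13.4]
```

send_rows --moves '[[[-1.5, -1.5, 3], [0, 0, 0], 5], [[-1.5, -1.5, 6], [0, 0, 0], 5], [[-1.5, -1.5, 9], [0, 0, 0], 5], [[-1.5, -1.5, 12], [0, 0, 0], 5], [[-1.5, -1.5, 14], [0, 0, 0], 5], [[-1.5, -1.5, 14], [0, 0, 0], 5]]'

```text
clock: 11.05
eef_pos: [0.5687, -0.2761, 0.1869]
tool_rot: [0.176, 0.984, -0.0, -0.003]
ft_force: [-0.1, 0.3, 0.8]
grip_width: 0.0146
```

```bash
python3 - <<'E'
from h import *
go([.569,-.276,.188])
E
```

```text
t 11.05 tcp [ 0.5687 -0.2761  0.1869] z [-0.007  0.001 -1.   ] F [-0.1  0.3  0.8] w 0.014557017053122725 q [-0.45  0.57  0.2   1.2  -0.   -0.1 ]
[0.569, -0.276, 0.188] [-0.3  0.2 -1.1]
```

At pick height. Open gently, then rise.

send_rows --moves '[[[0, 0, 0], [0, 0, 0], 20], [[0, 0, 0], [0, 0, 0], 30], [[0, 0, 0], [0, 0, 0], 50], [[0, 0, 0], [0, 0, 0], 70], [[0, 0, 0], [0, 0, 0], 85], [[0, 0, 0], [0, 0, 0], 85], [[0, 0, 0], [0, 0, 0], 85], [[0, 0, 0], [0, 0, 0], 85], [[0, 0, 0], [0, 0, 0], 85], [[0, 0, 0], [0, 0, 0], 85]]'

```text
clock: 11.88
eef_pos: [0.5687, -0.2761, 0.1869]
tool_rot: [0.176, 0.984, -0.0, -0.003]
ft_force: [0.4, 1.2, -0.3]
grip_width: 0.0847
```

send_rows --moves '[[[0, 0, -5], [0, 0, 0], 85], [[0, 0, -18], [0, 0, 0], 85], [[0, 0, -32], [0, 0, 0], 85], [[0, 0, -46], [0, 0, 0], 85], [[0, 0, -60], [0, 0, 0], 85], [[0, 0, -74], [0, 0, 0], 85], [[0, 0, -88], [0, 0, 0], 85], [[0, 0, -102], [0, 0, 0], 85], [[0, 0, -114], [0, 0, 0], 85], [[0, 0, -120], [0, 0, 0], 85], [[0, 0, -120], [0, 0, 0], 85], [[0, 0, -120], [0, 0, 0], 85]]'

```text
clock: 12.88
eef_pos: [0.5695, -0.2762, 0.307]
tool_rot: [0.176, 0.984, -0.0, -0.003]
ft_force: [0.3, -0.6, -0.4]
grip_width: 0.0846
```

```bash
python3 - <<'E'
from h import *
go()
a=snap('scene','s7.png')
E
```

```text
t 12.88 tcp [ 0.5695 -0.2762  0.307 ] z [-0.006  0.001 -1.   ] F [ 0.3 -0.6 -0.4] w 0.08460398907860574 q [-0.45  0.52  0.42  1.48 -0.   -0.1 ]
```

View pics/s7.png

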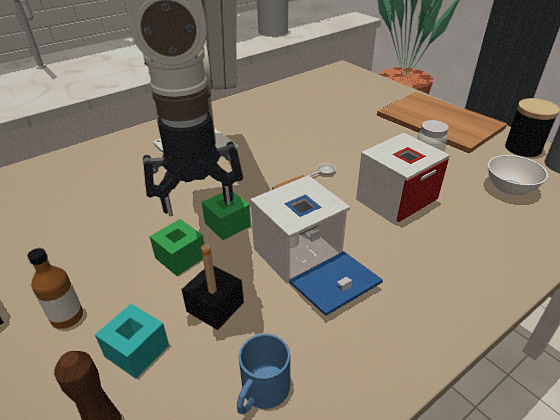

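The dowel stands upright in the black stand with its top at (207,249), as at the start. The blue door is open around (336,283), the red door is shut, and the gripper is clear.

```bash
python3 -c "
from workcell import order
print(order.job_done())"
```

```text
the job is handed in; nothing more can be done
None
```

I opened the blue-door locker with the dowel, put the dowel back in its black stand and handed the job in at about 13 s of the 53 s allowed.

- **Pushing the latch:** I pushed the dowel about 13–14 mm past the latch's rest height, by my estimate from the tool pose. The wrist read about 4 N and the door dropped open. The fingers stayed well above the locker top throughout.
- **Last checks:** The final picture shows the blue door flat open and the red door shut. The dowel is upright in the stand at its starting pixel position, with the gripper open and 120 mm above where it let go of the dowel.
- **Not measured directly:** I had no joint readings for the latch or doors. I take the latch to be back up because the dowel was fully withdrawn.

No check failed. The only disagreements were small: the two camera views differed by about 4 mm on the dowel's position, and the carried foot appeared about 2 px off its predicted place before it was put back.

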